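# Move the burnt-in components to the test tray in reverse order

### The arm

A 6-joint arm with a two-finger parallel gripper is mounted at the origin on the work surface. World frame = base frame: x ahead of the robot, y to its left, z up, the work surface at z = 0. Lengths are in m, angles in rad, forces in N, time in s.
With the tool pointing down it reaches from about 0.275 to 0.775 m from the base axis. Payload 14.6 kg.
Tool frame: the origin (TCP) lies between the finger pads; the fingertips stand 19 mm ahead of it and the grasp point (between the pads) is the TCP; z points along the fingers, y is the line along which they close (so a half turn about z gives the same grasp; the last joint's range is limited). The gripper opens to 85 mm and grips with 20 to 120 N. Pads are 22 mm wide; open, the fingers measure 114 mm over their backs; the gripper's body (76 mm by 85 mm) begins 54 mm behind the grasp point. The pads swing forward as they close: fully open they stand 13 mm farther back than shut.
Start: joints at [1.107, 0.263, -0.048, 1.259, 0, 1.415], TCP at [0.16, 0.5, 0.25] pointing down, gripper open.
Joint ranges: [-2.65, 2.65], [-0.89, 1.7], [-1.18, 1.37], [-2.13, 2.11], [-1.35, 1.29], [-3.14, 3.14]. Speed limits (rad/s): [1.89, 1.89, 2.57, 2.79, 3.14, 3.14].

### API

Orientations are given as a unit quaternion [x, y, z, w].
In Python, from rig import get_state, grab_frame, finish_job gives the robot as it stands.
- The arm moves only by the tool play_rows, never from a script. Its argument "deltas" is text: rows parted by semicolons, each of 5 numbers parted by spaces: the finger opening in cm, from 0 to 8.54, then the shift along the world's x, y, z in cm, then the turn about the world's z in degrees. A call has 1 to 12 rows; each row is the pose to reach, as a shift and turn from the pose commanded when the call began; what a row does not reach only later rows make up. A row lasts 1/8 s, in which the tool goes at most 62.5 mm and 10.7 degrees, less where a joint would pass 70% of its speed; a pose out of reach is approached as far as the arm can. A call with a gripper value outside its range is refused whole. The fingers move at their own pace and stop on an object; "grip_force" is the grip in N (left out, the last holds). Time passes only in rows, so rows that repeat a pose let the fingers close. It gives the time, the measured TCP pose, the force, the opening and the grip force at its end, in the units of the state.
- get_state(): the state, without advancing time (a new reading comes with each control period).
- grab_frame(name): name is "scene" or "side" or "wrist"; returns a dict with "color" (400x640x3 uint8, red, green, blue), "vfov" (degrees; the focal length in pixels is half the picture's height over the tangent of half this angle, whatever the lens; pixels are square), "cx", "cy" (the principal point, pixels), "extrinsics" (4x4, takes a point from world to camera coordinates). Camera axes: x right, y up, looking along -z (the intrinsics and any distortion apply to the point x, -y, -z); pixel columns grow to the right and rows downward; lengths in m; the calibration is good to about 2 mm. A picture is of the moment at which its call begins. There is no depth.
- finish_job(): hands the job in; it is judged then, once.
The state is a dict: "t": time; "q": joint angles; "qd": joint speeds; "joint_efforts": joint torques, N m; "tool_pos": TCP position; "ee_rot": TCP orientation; "force": force on the tool from outside, world axes, zero at the start; "moment": the same for the moment, N m; "grip_width": opening from 0.0 (shut) to 1.0 (fully open); "grasp_force": force on a finger pad.
Only numpy, scipy, OpenCV 4.12 (cv2) and the standard library are available. Lean on these libraries where they do the work, as an engineer would, in place of code of your own. Each camera call takes 0.05 s, during which the arm holds its last target. There are 200 camera calls.

### The job

Move the four components from the burn-in rack to the grey test tray, one in each pocket, in reverse order: the one at the left end of the rack (seen from the robot) goes to the right end of the tray, the next one beside it, and so on. Set each down gently, not dropped, standing upright and flat on its pocket's floor.

Things in the scene. Friction and masses are not known exactly. Their poses are not given: they have to be found in the camera images.
- burnin_rack: source: fixed aluminium rack with a row of four white socket pads. 84 mm (x) by 284 mm (y), base 8 mm thick, end plates 22 mm high. Origin: centre of its underside, on the table. The row runs along its y axis (roughly the robot's left, yaw up to 0.2 rad); places at x = 0, y = +102, +34, -34, -102 mm. Which component is in which place varies; either rack or tray may be the nearer
- test_tray: target: fixed grey plastic tray, a row of four square open pockets. 80 mm (x) by 280 mm (y). Origin: centre of its underside, on the table. Pockets 62 x 62 mm inside, floors 8 mm and wall tops 16 mm above the table, walls 6 mm thick; centres at x = 0, y = +102, +34, -34, -102 mm. Its y axis points roughly to the robot's left (yaw up to 0.2 rad)
- capacitor: large electrolytic capacitor: upright black cylinder, 40 mm diameter, 58 mm tall (62 mm with its two brass terminals on the silver top), about 0.12 kg. Origin: centre of its underside, z up
- heatsink: dark steel-grey finned heatsink block, 40 mm (x) by 44 mm (y), 50 mm tall; seven upright fins run along x, best gripped across x on the fin edges; about 0.15 kg. Origin: centre of its underside, z up
- transformer: small mains transformer: steel core 20 mm (x) by 46 mm (y), 46 mm tall, through a copper winding 40 mm (x) by 30 mm (y) that spans heights 6 to 38 mm; black foot plate 40 x 44 x 4 mm; about 0.26 kg. Grip across x on the winding. Origin: centre of its underside, z up
- converter: shielded converter: plain aluminium box, 38 mm (x) by 44 mm (y), 40 mm tall (42 mm with the lid screws), about 0.16 kg. Origin: centre of its underside, z up. Grip across x. All four components start upright, within 5 mm of their socket's centre and 0.2 rad of the rack's yaw; gripping across x keeps the fingers in front of and behind the row
- socket_capacitor: white plastic socket pad, 62 x 62 x 8 mm, fixed in one of the four places of the burn-in rack, with one small brass clip on its robot-side edge; the capacitor stands on it at the start. Origin: centre of its underside, 8 mm above the table, so its top is 16 mm above the table
- socket_heatsink: white plastic socket pad, 62 x 62 x 8 mm, fixed in one of the four places of the burn-in rack, with two small brass clips on its robot-side edge; the heatsink stands on it at the start. Origin: centre of its underside, 8 mm above the table, so its top is 16 mm above the table
- socket_transformer: white plastic socket pad, 62 x 62 x 8 mm, fixed in one of the four places of the burn-in rack, with three small brass clips on its robot-side edge; the transformer stands on it at the start. Origin: centre of its underside, 8 mm above the table, so its top is 16 mm above the table
- socket_converter: white plastic socket pad, 62 x 62 x 8 mm, fixed in one of the four places of the burn-in rack, with four small brass clips on its robot-side edge; the converter stands on it at the start. Origin: centre of its underside, 8 mm above the table, so its top is 16 mm above the table
Mind the look-alikes: they are no part of the job. What is shaped like the heatsink but purple or red is not meant.

How it is judged:
By the outcome, as a careful person would: the job done as asked, in the order asked, and still so for the second after the job is handed in, with the robot touching nothing.
It also fails if it takes over 96 s, if anything falls off the work surface, if the arm or the gripper's body presses on something with over 40 N, if the wrist force passes 120 N, or if a joint passes its speed limit or range.

## Working session

There is one attempt and no reset: what is moved stays moved. The work goes in short steps, Python scripts to look and compute and a tool call to move; the robot and the scene stay as the last step left them, time stands still between calls to the robot, and variables do not carry over. Pictures are saved under pics/ and viewed, at most 14 in all, crops included, and the job is handed in when it is done.

Besides the shell and the picture viewer there is one more tool, called after "Request:" as name(argument=value, ...), one argument or row to a line, values as JSON. play_rows: Moves the arm, as the interface text tells. Its arguments: {"type":"object","properties":{"deltas":{"type":"string"},"grip_force":{"type":"number"}},"required":["deltas"]}

```bash
mkdir -p pics; ls; cat > h.py <<'E'
import numpy as np, cv2
from rig import get_state, grab_frame, finish_job
def save(name,fn):
    f=grab_frame(name); cv2.imwrite('pics/'+fn,f['color'][:,:,::-1]); np.save('pics/'+fn+'.npy',f,allow_pickle=True); return f
def load(fn): return np.load('pics/'+fn+'.npy',allow_pickle=True).item()
def K(f): return 200/np.tan(np.radians(f['vfov'])/2)
def ray(f,u,v):
    E=np.array(f['extrinsics']); k=K(f)
    d=np.array([(u-f['cx'])/k,-(v-f['cy'])/k,-1.]); R=E[:3,:3]
    return -R.T@E[:3,3], R.T@d
def onz(f,u,v,z):
    o,d=ray(f,u,v); return o+d*(z-o[2])/d[2]
def proj(f,P):
    E=np.array(f['extrinsics']); P=np.atleast_2d(P)@E[:3,:3].T+E[:3,3]; k=K(f)
    return np.c_[f['cx']+k*P[:,0]/-P[:,2], f['cy']-k*P[:,1]/-P[:,2]]
def tri(obs):
    A=np.zeros((3,3));b=np.zeros(3)
    for f,u,v in obs:
        o,d=ray(f,u,v); d=d/np.linalg.norm(d); M=np.eye(3)-np.outer(d,d); A+=M;b+=M@o
    p=np.linalg.solve(A,b)
    return p,[np.linalg.norm(proj(f,p)[0]-[u,v]).round(1) for f,u,v in obs]
E
python3 - <<'E'
from h import *
for n in ('scene','side','wrist'):
    f=save(n,n+'0.png'); print({k:(v if k!='color' else 0) for k,v in f.items()})
print(get_state())
E
```

```text
pics
{'color': 0, 'vfov': 44.65517550934506, 'cx': 322.50665940862933, 'cy': 209.55160225056628, 'extrinsics': array([[-0.04360627,  0.9989607 ,  0.01326702, -0.0411605 ],
       [-0.77336567, -0.04215956,  0.63255681,  0.38379629],
       [ 0.63245872,  0.01732318,  0.77440033, -1.302585  ],
       [ 0.        ,  0.        ,  0.        ,  1.        ]])}
{'color': 0, 'vfov': 54.313825358422704, 'cx': 317.543547962608, 'cy': 202.98794864527565, 'extrinsics': array([[ 0.8725722 , -0.48827374, -0.01437073, -0.46251905],
       [ 0.37406875,  0.64898336,  0.66249013, -0.2628221 ],
       [-0.31415017, -0.58344611,  0.74893278, -0.67992281],
       [ 0.        ,  0.        ,  0.        ,  1.        ]])}
{'color': 0, 'vfov': 68.42472022067258, 'cx': 317.0558860494585, 'cy': 197.85440862699326, 'extrinsics': array([[ 3.04325554e-01,  9.52568051e-01,  2.55886045e-04,
        -5.24809524e-01],
       [-9.13371692e-01,  2.91879382e-01, -2.83828432e-01,
         3.61970338e-02],
       [-2.70440584e-01,  8.61425257e-02,  9.58875047e-01,
        -3.79735297e-01],
       [ 0.00000000e+00,  0.00000000e+00,  0.00000000e+00,
         1.00000000e+00]])}
{'t': 0.15, 'q': array([ 1.10671586e+00,  2.63418873e-01, -4.87543310e-02,  1.25938081e+00,
        4.69908444e-06,  1.41554030e+00]), 'qd': array([-0.00018738, -0.00188533,  0.00169502, -0.00095745,  0.00151378,
       -0.00208184]), 'joint_efforts': array([ 1.97513960e-03, -6.37826157e+01,  3.84646654e+01,  1.06661709e-02,
       -1.06498608e-04, -1.35752290e-05]), 'tool_pos': array([0.15947196, 0.50001355, 0.24994605]), 'ee_rot': array([ 1.53799331e-01,  9.88102030e-01, -3.60106196e-04, -1.17687089e-04]), 'force': array([-1.19572109, -0.40223899,  0.29901327]), 'moment': array([0.00713119, 0.01017222, 0.01410682]), 'grasp_force': 0.0, 'grip_width': 1.002537558952268}
```

View pics/scene0.png

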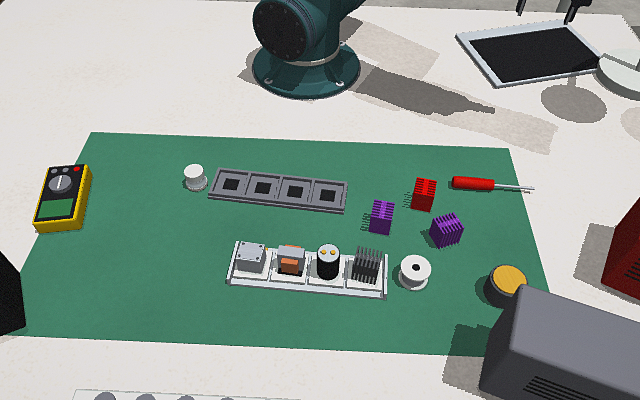

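View pics/side0.png

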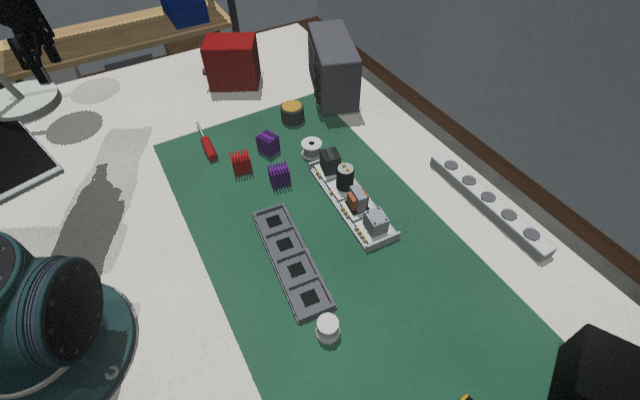

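Scene view: the tray is nearer the robot, running from (212,185) to (346,195), and the rack is at (230,258)–(386,280). In robot order left to right the rack holds heatsink (367,262), capacitor (328,260), transformer (290,260) and converter (250,256). The purple and red heatsink-shaped blocks are decoys. I'll zoom in for corners.

```bash
python3 - <<'E'
import cv2
a=cv2.imread('pics/scene0.png')[160:305,200:400]; cv2.imwrite('pics/sc_c.png',cv2.resize(a,None,fx=4,fy=4,interpolation=cv2.INTER_CUBIC))
a=cv2.imread('pics/side0.png')[140:330,240:410]; cv2.imwrite('pics/si_c.png',cv2.resize(a,None,fx=3,fy=3,interpolation=cv2.INTER_CUBIC))
E
```

```text
(no output)
```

View pics/sc_c.png

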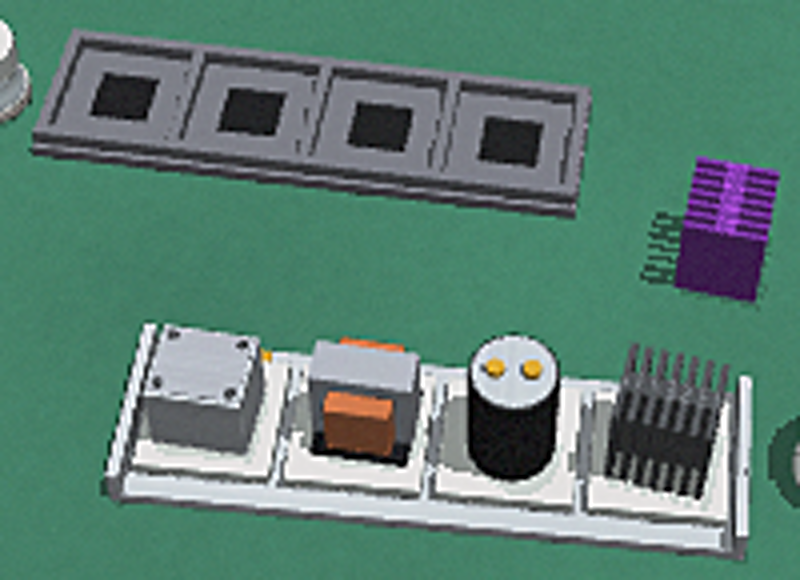

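View pics/si_c.png

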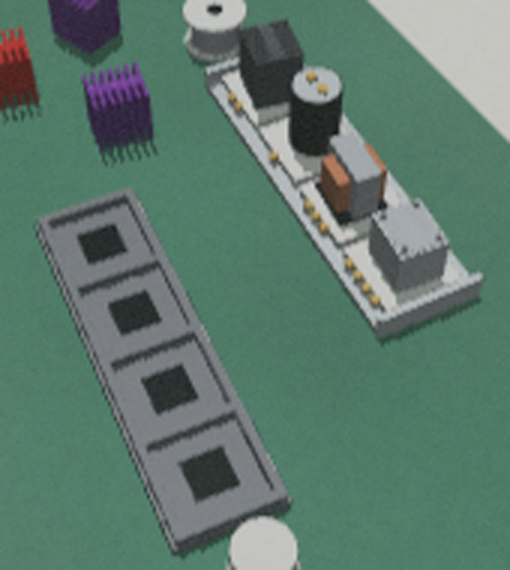

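```bash
python3 - <<'E'
from h import *
s=load('scene0.png');d=load('side0.png')
S=lambda u,v:(s,200+u/4,160+v/4)
D=lambda u,v:(d,240+u/3,140+v/3)
obs={'A':((124,98),(210,473)),'B':((253,111),(169,389)),'C':((380,126),(134,312)),'D':((511,140),(101,243)),
'conv':((205,367),(408,229)),'cap':((514,370),(317,87)),'heat':((678,370),(270,45)),'trans':((365,362),(355,160)),
'trayc+far':((590,88),(40,220)),'trayc-near':((35,136),(286,497)),'rack-x+':((112,480),(480,277)),'rackclip-y':((262,356),(375,299))}
P={}
for k,(a,b) in obs.items():
    p,e=tri([S(*a),D(*b)]); P[k]=p; print(k,p.round(4),e)
v=P['D']-P['A'];print(np.linalg.norm(v),np.degrees(np.arctan2(-v[0],v[1])))
v=P['heat']-P['conv'];print(np.linalg.norm(v),np.degrees(np.arctan2(-v[0],v[1])))
E
```

```text
A [ 0.4406 -0.1315  0.0064] [np.float64(0.1), np.float64(0.2)]
B [ 0.446  -0.0634  0.0062] [np.float64(0.1), np.float64(0.1)]
C [0.4532 0.0038 0.0069] [np.float64(0.0), np.float64(0.0)]
D [0.4593 0.0719 0.007 ] [np.float64(0.0), np.float64(0.0)]
conv [ 0.6377 -0.0576  0.0512] [np.float64(0.1), np.float64(0.1)]
cap [0.6464 0.0781 0.0712] [np.float64(0.5), np.float64(0.4)]
heat [0.6421 0.1461 0.0657] [np.float64(2.7), np.float64(2.0)]
trans [0.6372 0.012  0.058 ] [np.float64(1.0), np.float64(0.8)]
trayc+far [0.4272 0.1112 0.0129] [np.float64(0.6), np.float64(0.6)]
trayc-near [ 0.4727 -0.1712  0.0107] [np.float64(0.3), np.float64(0.3)]
rack-x+ [ 0.6761 -0.097   0.0161] [np.float64(0.2), np.float64(0.2)]
rackclip-y [ 0.6039 -0.0526 -0.0015] [np.float64(7.4), np.float64(6.5)]
0.20426454690258034 -5.260295577712041
0.20427543651671118 -1.2356169768071714
```

Tray floor marks triangulate at z≈7 mm with 204.3 mm between the end marks (expected 8 and 204). Tray centre is (0.450,−0.030), yaw −5.3°. Next I'll look at the rack with the wrist camera.

Request:
play_rows(
  deltas="8.5 5 -4.5 0 -8; 8.5 10 -9 0 -16; 8.5 14 -13 0 -25; 8.5 18 -17 0 -34; 8.5 22 -21 0 -43; 8.5 26 -25 0 -52; 8.5 30 -29 0 -61; 8.5 35 -33 0 -70; 8.5 40 -37 0 -72; 8.5 44 -40 0 -72; 8.5 48 -43.5 0 -72; 8.5 48 -43.5 0 -72",
)

```text
t: 1.65
tool_pos: [0.6414, 0.0627, 0.2487]
ee_rot: [0.706, 0.708, -0.001, -0.0]
force: [-0.8, 0.7, -0.5]
grip_width: 0.993
grasp_force: 0.0
```

Request:
play_rows(
  deltas="8.5 0 0 0 0; 8.5 0 0 0 0; 8.5 0 0 0 0; 8.5 0 0 0 0",
)

```text
t: 2.15
tool_pos: [0.6393, 0.0656, 0.2506]
ee_rot: [0.705, 0.709, 0.0, 0.0]
force: [-0.7, 0.1, -0.0]
grip_width: 0.994
grasp_force: 0.0
```

```bash
python3 - <<'E'
from h import *
f=save('wrist','w1.png'); s=get_state(); print(s['tool_pos'],s['ee_rot'],s['q'].round(3),s['force'])
E
```

```text
[0.63933441 0.06552458 0.25052329] [7.05039444e-01 7.09168079e-01 9.04153247e-05 9.47067950e-05] [-0.025  0.473  0.28   1.378  0.     1.54 ] [-0.29103813  0.28641432  0.74153502]
```

View pics/w1.png

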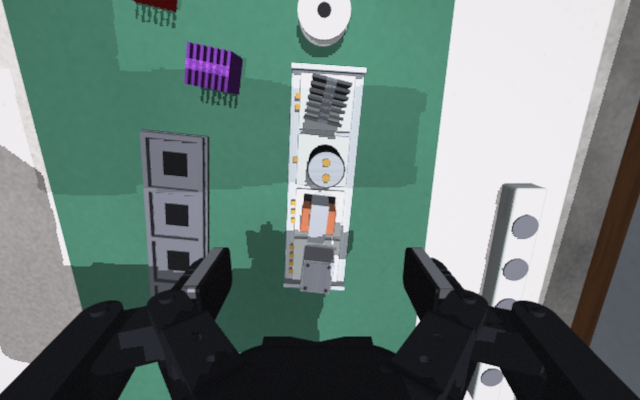

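The wrist view confirms the order from the +y end: heatsink (327,103), capacitor (326,168), transformer (318,217), converter (317,270). I'll enlarge it for yaws.

```bash
python3 - <<'E'
import cv2
a=cv2.imread('pics/w1.png')[55:300,265:385]; a=cv2.resize(a,None,fx=3.2,fy=3.2,interpolation=cv2.INTER_CUBIC); cv2.imwrite('pics/w1c.png',cv2.rotate(a,cv2.ROTATE_90_CLOCKWISE))
E
```

```text
(no output)
```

View pics/w1c.png

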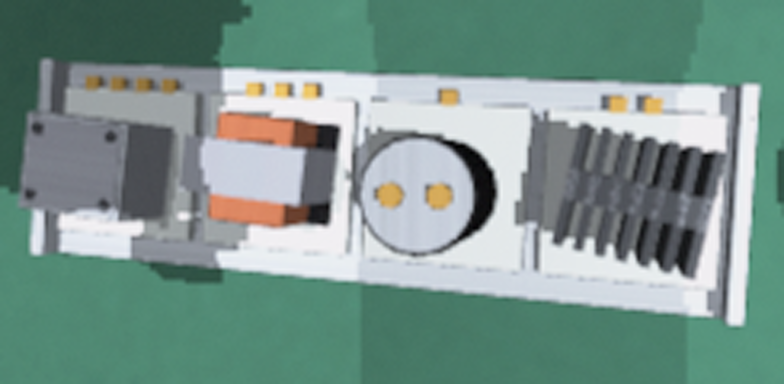

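```bash
python3 - <<'E'
from h import *
f=load('w1.png');s=load('scene0.png');d=load('side0.png')
W=lambda X,Y:(265+Y/3.2, 55+(784-X)/3.2)
def pts(n,L,z):
    P=np.array([onz(f,*W(*p),z)[:2] for p in L]); print(n,P.round(4).tolist(),'mean',P.mean(0).round(4)); return P
def ang(v): return round(np.degrees(np.arctan2(v[1],v[0])),1)
p=pts('conv',[(38,128),(111,137),(104,203),(29,193)],.058); print(ang(p[3]-p[0]),ang(p[2]-p[1]),ang(p[1]-p[0])-90,ang(p[2]-p[3])-90)
p=pts('trans',[(205,137),(308,147),(303,203),(205,196)],.062); print(ang(p[1]-p[0])-90,ang(p[2]-p[3])-90)
p=pts('cap',[(417,194)],.074); p=pts('capterm',[(389,194),(438,196)],.078); print(ang(p[1]-p[0])-90)
p=pts('heat',[(590,128),(557,243),(722,150),(692,275)],.066); print(ang(p[1]-p[0]),ang(p[3]-p[2]))
p=pts('plates',[(756,88),(738,322),(45,62),(38,250)],.022); print(ang(p[1]-p[0]),ang(p[3]-p[2]),ang(p[0]-p[2])-90,ang(p[1]-p[3])-90)
p=pts('clips',[(94,82),(169,86),(254,89),(312,91),(449,97),(617,104),(653,105)],.017); print(ang(p[-1]-p[0])-90)
# height checks against scene/side
S=lambda u,v:(s,200+u/4,160+v/4)
D=lambda u,v:(d,240+u/3,140+v/3)
WW=lambda X,Y:(f,*W(X,Y))
for n,o in {'conv':[S(201,364),WW(70,165)],'cap':[S(514,370),D(317,87),WW(417,194)],'trans':[S(365,362),D(355,160),WW(255,171)],'heat':[S(678,368),D(270,45),WW(640,200)]}.items(): print(n,tri(o))
E
```

```text
conv [[0.6247, -0.0721], [0.6282, -0.0405], [0.6532, -0.0434], [0.6498, -0.076]] mean [ 0.639 -0.058]
-8.7 -6.5 -6.5 -5.799999999999997
trans [[0.6285, -0.0004], [0.6321, 0.0386], [0.6517, 0.0369], [0.6498, -0.0003]] mean [0.6405 0.0187]
-5.299999999999997 -2.9000000000000057
cap [[0.6476, 0.0796]] mean [0.6476 0.0796]
capterm [[0.6476, 0.0712], [0.648, 0.0872]] mean [0.6478 0.0792]
-1.5
heat [[0.6262, 0.1334], [0.6629, 0.1235], [0.6331, 0.1722], [0.6716, 0.1639]] mean [0.6484 0.1483]
-15.2 -12.2
plates [[0.611, 0.1879], [0.692, 0.1826], [0.5948, -0.0926], [0.6756, -0.0957]] mean [0.6434 0.0455]
-3.7 -2.1 -3.299999999999997 -3.4000000000000057
clips [[0.6034, -0.0719], [0.6058, -0.0366], [0.6077, 0.0012], [0.6089, 0.0259], [0.6121, 0.0808], [0.6156, 0.1421], [0.6162, 0.1545]] mean [0.61   0.0423]
-3.200000000000003
conv (array([ 0.63903441, -0.0590604 ,  0.05574163]), [np.float64(0.2), np.float64(0.3)])
cap (array([0.64694859, 0.07850486, 0.07097645]), [np.float64(0.7), np.float64(0.4), np.float64(0.9)])
trans (array([0.63868904, 0.01397968, 0.05630437]), [np.float64(1.9), np.float64(1.0), np.float64(2.8)])
heat (array([0.6445605 , 0.1470926 , 0.06651056]), [np.float64(3.5), np.float64(2.2), np.float64(4.5)])
```

Everything is consistent: rack centre (0.6434,0.0455), yaw −3.3°, part tops at 56–71 mm. I'll start with the converter.

Request:
play_rows(
  deltas="8.5 0 -6 -4 -3.5; 8.5 0 -12.35 -9 -6.8; 8.5 0 -12.35 -14 -6.8; 8.5 0 -12.35 -17 -6.8; 8.5 0 -12.35 -19 -6.8; 8.5 0 -12.35 -20.4 -6.8; 8.5 0 -12.35 -20.4 -6.8; 8.5 0 -12.35 -20.4 -6.8",
  grip_force=40,
)

```text
t: 3.2
tool_pos: [0.6401, -0.0583, 0.0472]
ee_rot: [0.746, 0.666, 0.0, 0.001]
force: [0.4, -0.6, -0.2]
grip_width: 0.997
grasp_force: 0.0
```

```bash
python3 - <<'E'
from h import *
save('wrist','w2.png')
E
```

```text
(no output)
```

View pics/w2.png

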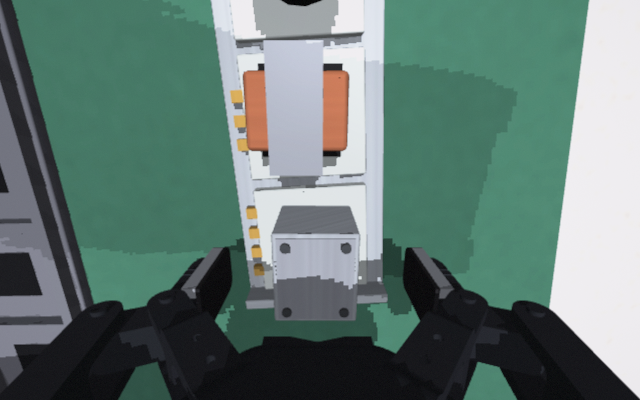

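Converter centred (316) between pads (230/405) and well aligned. Closing the gripper.

Request:
play_rows(
  deltas="3 0 0 0 0; 3 0 0 0 0; 3 0 0 0 0; 3 0 0 0 0; 3 0 0 0 0; 3 0 0 0 0; 3 0 0 0 0; 3 0 0 0 0",
  grip_force=40,
)

```text
t: 4.25
tool_pos: [0.6397, -0.0584, 0.0466]
ee_rot: [0.746, 0.666, 0.0, 0.0]
force: [-1.5, 0.6, 5.5]
grip_width: 0.437
grasp_force: 41.0
```

Request:
play_rows(
  deltas="3 0 0 1 0; 3 0 0 4 0; 3 0 0 8 0; 3 0 0 11 0; 3 0 0 11 0",
)

```text
t: 4.88
tool_pos: [0.6406, -0.0586, 0.1587]
ee_rot: [0.746, 0.666, 0.001, 0.002]
force: [-0.1, 0.7, -2.3]
grip_width: 0.438
grasp_force: 40.8
```

Request:
play_rows(
  deltas="3 -4 3 0 0; 3 -9 6.5 0 0.6; 3 -14 10 0 1.2; 3 -18.05 13.05 0 1.2; 3 -18.05 13.05 -3 1.2; 3 -18.05 13.05 -7 1.2; 3 -18.05 13.05 -9 1.2; 3 -18.05 13.05 -10.5 1.2; 3 -18.05 13.05 -11.2 1.2; 3 -18.05 13.05 -11.6 1.2; 3 -18.05 13.05 -11.6 1.2; 3 -18.05 13.05 -11.6 1.2",
)

```text
t: 6.38
tool_pos: [0.4593, 0.0721, 0.0406]
ee_rot: [0.739, 0.674, 0.0, 0.0]
force: [0.3, 0.1, -1.9]
grip_width: 0.437
grasp_force: 40.9
```

```bash
python3 - <<'E'
from h import *
save('wrist','w3.png'); print(get_state()['tool_pos'],get_state()['force'])
E
```

```text
[0.45927138 0.07215722 0.04064275] [-0.04800305  0.27578909 -2.26020708]
```

View pics/w3.png

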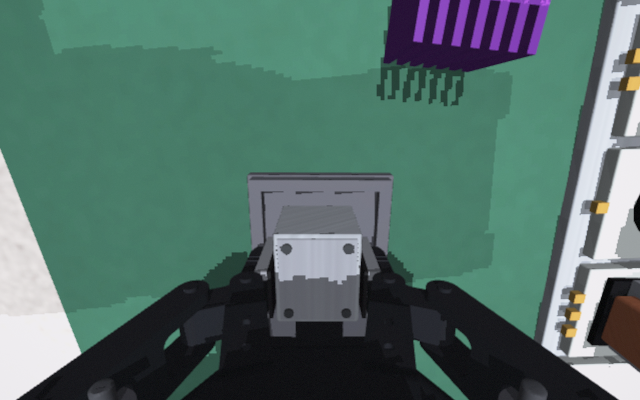

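The converter is centred in the left-end pocket, about 2 mm above the floor. Lowering it gently.

Request:
play_rows(
  deltas="3 0 0 -0.08 0; 3 0 0 -0.14 0; 3 0 0 -0.18 0; 3 0 0 -0.2 0; 3 0 0 -0.2 0; 3 0 0 -0.2 0",
)

```text
t: 7.18
tool_pos: [0.4591, 0.0722, 0.0386]
ee_rot: [0.739, 0.674, 0.0, 0.0]
force: [-3.0, -0.3, 7.8]
grip_width: 0.436
grasp_force: 42.3
```

Touchdown at 8 N. Opening and lifting off.

Request:
play_rows(
  deltas="4.2 0 0 0 0; 5 0 0 0 0; 6 0 0 0 0; 8.5 0 0 0 0; 8.5 0 0 0 0; 8.5 0 0 0 0; 8.5 0 0 4 0; 8.5 0 0 9 0; 8.5 0 0 12 0; 8.5 0 0 12 0; 8.5 0 0 12 0",
)

```text
t: 8.55
tool_pos: [0.4587, 0.0721, 0.1576]
ee_rot: [0.739, 0.674, -0.0, -0.0]
force: [0.2, 0.5, -0.9]
grip_width: 0.992
grasp_force: 0.0
```

Request:
play_rows(
  deltas="8.5 5 -1.6 0 0.6; 8.5 11 -3.5 0 1.3; 8.5 16 -5.2 0 1.3; 8.5 18.1 -5.8 0 1.3; 8.5 18.1 -5.8 -4 1.3; 8.5 18.1 -5.8 -8 1.3; 8.5 18.1 -5.8 -10 1.3; 8.5 18.1 -5.8 -11.2 1.3; 8.5 18.1 -5.8 -11.2 1.3; 8.5 18.1 -5.8 -11.2 1.3",
)

```text
t: 9.8
tool_pos: [0.6405, 0.0141, 0.0469]
ee_rot: [0.731, 0.682, 0.0, 0.0]
force: [0.1, -1.2, 0.4]
grip_width: 0.998
grasp_force: 0.0
```

```bash
python3 - <<'E'
from h import *
save('wrist','w4.png'); print(get_state()['tool_pos'],get_state()['force'])
E
```

```text
[0.64053681 0.01412336 0.04709775] [ 0.41804925 -0.15346915 -0.17084035]
```

View pics/w4.png

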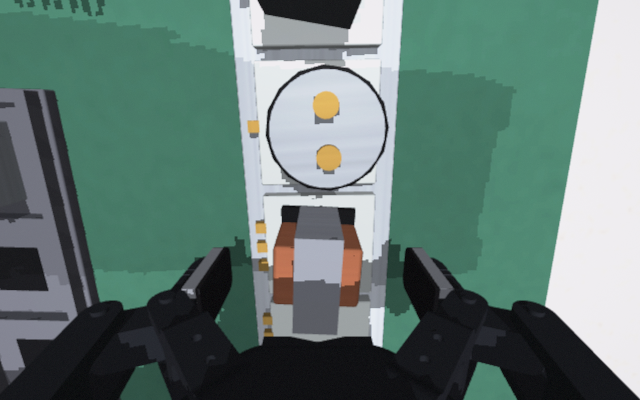

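```bash
python3 - <<'E'
from h import *
f=load('w4.png')
for u,v,z in [(292,239,.062),(344,239,.062),(338,333,.062),(292,333,.062),(318,252,.054),(317,303,.054)]: print(onz(f,u,v,z).round(4))
for u,v,z in [(327,127,.074),(326,104,.078),(328,157,.078)]: print('cap',onz(f,u,v,z).round(4))
E
```

```text
[0.6313 0.0374 0.062 ]
[0.6523 0.0359 0.062 ]
[ 0.6476 -0.0098  0.062 ]
[ 0.627  -0.0083  0.062 ]
[0.6412 0.0268 0.054 ]
[0.6389 0.0007 0.054 ]
cap [0.6478 0.0811 0.074 ]
cap [0.6477 0.0881 0.078 ]
cap [0.6474 0.072  0.078 ]
```

Request:
play_rows(
  deltas="8.5 0 0 0 0",
)

```text
t: 9.98
tool_pos: [0.6405, 0.0142, 0.047]
ee_rot: [0.731, 0.682, 0.0, 0.0]
force: [0.5, -0.4, -0.8]
grip_width: 0.995
grasp_force: 0.0
```

Transformer core is 46 mm long as it should be, centred at (0.6395,0.0138), yaw −5.4°. Gripping it.

Request:
play_rows(
  deltas="8.5 -0.1 0 0 -1.4; 3 -0.1 0 0 -1.4; 3 -0.1 0 0 -1.4; 3 -0.1 0 0 -1.4; 3 -0.1 0 0 -1.4; 3 -0.1 0 0 -1.4; 3 -0.1 0 0 -1.4; 3 -0.1 0 0 -1.4; 3 -0.1 0 0 -1.4",
  grip_force=50,
)

```text
t: 11.1
tool_pos: [0.6392, 0.0141, 0.0466]
ee_rot: [0.74, 0.673, 0.0, 0.0]
force: [-0.5, 0.3, 5.4]
grip_width: 0.46
grasp_force: 51.5
```

Request:
play_rows(
  deltas="3 0 0 1 0; 3 0 0 4 0; 3 0 0 8 0; 3 0 0 11.3 0; 3 0 0 11.3 0; 3 0 0 11.3 0",
)

```text
t: 11.85
tool_pos: [0.6386, 0.0142, 0.1584]
ee_rot: [0.74, 0.673, -0.0, -0.0]
force: [0.7, -0.3, -2.6]
grip_width: 0.457
grasp_force: 51.1
```

Request:
play_rows(
  deltas="3 -5 -0.3 0 0; 3 -10 -0.6 0 0; 3 -15 -0.9 0 0; 3 -18.6 -1.03 0 0; 3 -18.6 -1.03 -4 0; 3 -18.6 -1.03 -8 0; 3 -18.6 -1.03 -10 0; 3 -18.6 -1.03 -11.2 0; 3 -18.6 -1.03 -11.6 0; 3 -18.6 -1.03 -11.8 0; 3 -18.6 -1.03 -11.9 0; 3 -18.6 -1.03 -11.9 0",
)

```text
t: 13.35
tool_pos: [0.4533, 0.0038, 0.0406]
ee_rot: [0.74, 0.673, 0.0, 0.0]
force: [1.0, 0.2, -2.3]
grip_width: 0.462
grasp_force: 51.4
```

Request:
play_rows(
  deltas="3 0 0 -0.08 0; 3 0 0 -0.14 0; 3 0 0 -0.2 0; 3 0 0 -0.2 0; 3 0 0 -0.2 0",
)

```text
t: 13.98
tool_pos: [0.4531, 0.0039, 0.0385]
ee_rot: [0.74, 0.673, 0.0, 0.0]
force: [-2.6, 0.1, 6.3]
grip_width: 0.458
grasp_force: 52.4
```

Request:
play_rows(
  deltas="4.2 0 0 0 0; 5 0 0 0 0; 6 0 0 0 0; 8.5 0 0 0 0; 8.5 0 0 0 0; 8.5 0 0 0 0; 8.5 0 0 4 0; 8.5 0 0 9 0; 8.5 0 0 13 0; 8.5 0 0 13 0; 8.5 0 0 13 0",
)

```text
t: 15.35
tool_pos: [0.4527, 0.0039, 0.1676]
ee_rot: [0.74, 0.673, -0.0, -0.0]
force: [0.7, -0.5, -0.6]
grip_width: 0.989
grasp_force: 0.0
```

Request:
play_rows(
  deltas="8.5 5 2 0 0; 8.5 10.5 4 0 0; 8.5 16 6.4 0 0; 8.5 19.45 7.65 0 0; 8.5 19.45 7.65 -4 0; 8.5 19.45 7.65 -8 0; 8.5 19.45 7.65 -10 0; 8.5 19.45 7.65 -11.9 0; 8.5 19.45 7.65 -11.9 0; 8.5 19.45 7.65 -11.9 0",
)

```text
t: 16.6
tool_pos: [0.6475, 0.0803, 0.0492]
ee_rot: [0.74, 0.673, -0.0, -0.0]
force: [-0.2, 0.2, -0.1]
grip_width: 0.992
grasp_force: 0.0
```

```bash
python3 - <<'E'
from h import *
save('wrist','w5.png'); print(get_state()['tool_pos'],get_state()['force'])
E
```

```text
[0.64774499 0.08035927 0.04965723] [-0.49968173  0.06533292  0.27712766]
```

View pics/w5.png

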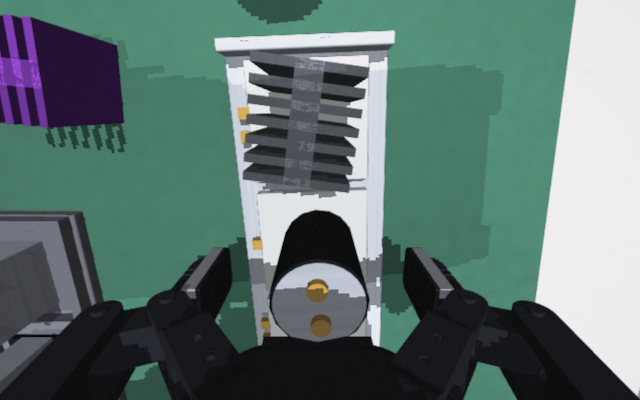

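```bash
python3 - <<'E'
from h import *
f=load('w5.png')
for n,u,v,z in [('cap',320,302,.074),('capt',318,290,.078),('capt',320,326,.078),('h+yL',250,53,.066),('h+yR',368,67,.066),('h-yL',245,177,.066),('h-yR',349,190,.066)]: print(n,onz(f,u,v,z).round(4))
E
```

```text
cap [0.648  0.0802 0.074 ]
capt [0.648  0.0883 0.078 ]
capt [0.6473 0.0722 0.078 ]
h+yL [0.6332 0.173  0.066 ]
h+yR [0.6722 0.1649 0.066 ]
h-yL [0.6246 0.1313 0.066 ]
h-yR [0.6631 0.1226 0.066 ]
```

Request:
play_rows(
  deltas="3 0 0 0 0; 3 0 0 0 0; 3 0 0 0 0; 3 0 0 0 0; 3 0 0 0 0; 3 0 0 0 0; 3 0 0 0 0; 3 0 0 0 0",
  grip_force=40,
)

```text
t: 17.65
tool_pos: [0.6477, 0.0804, 0.0498]
ee_rot: [0.74, 0.673, 0.0, 0.0]
force: [-2.1, -0.1, 5.5]
grip_width: 0.457
grasp_force: 40.0
```

Request:
play_rows(
  deltas="3 0 0 1 0; 3 0 0 4 0; 3 0 0 8 0; 3 0 0 11.5 0; 3 0 0 11.5 0; 3 0 0 11.5 0",
)

```text
t: 18.4
tool_pos: [0.6472, 0.0804, 0.1638]
ee_rot: [0.74, 0.673, -0.0, -0.0]
force: [-0.1, -0.0, -1.5]
grip_width: 0.459
grasp_force: 40.6
```

Request:
play_rows(
  deltas="3 -4.5 -3.2 0 0; 3 -9 -6.4 0 0; 3 -13.5 -9.7 0 0; 3 -18 -12.9 0 0; 3 -20.1 -14.4 0 0; 3 -20.1 -14.4 -4 0; 3 -20.1 -14.4 -8 0; 3 -20.1 -14.4 -10 0; 3 -20.1 -14.4 -11.3 0; 3 -20.1 -14.4 -11.8 0; 3 -20.1 -14.4 -12.1 0; 3 -20.1 -14.4 -12.1 0",
)

```text
t: 19.9
tool_pos: [0.4468, -0.0637, 0.0436]
ee_rot: [0.74, 0.673, 0.0, 0.0]
force: [-0.3, 0.7, -1.4]
grip_width: 0.455
grasp_force: 41.0
```

Request:
play_rows(
  deltas="3 0 0 -0.08 0; 3 0 0 -0.14 0; 3 0 0 -0.2 0; 3 0 0 -0.2 0; 3 0 0 -0.2 0",
)

```text
t: 20.52
tool_pos: [0.4467, -0.0637, 0.0417]
ee_rot: [0.74, 0.673, 0.0, 0.0]
force: [-2.4, 0.6, 8.8]
grip_width: 0.459
grasp_force: 42.0
```

Request:
play_rows(
  deltas="4.4 0 0 0 0; 5 0 0 0 0; 6 0 0 0 0; 8.5 0 0 0 0; 8.5 0 0 0 0; 8.5 0 0 0 0; 8.5 0 0 4 0; 8.5 0 0 9 0; 8.5 0 0 13 0; 8.5 0 0 13 0; 8.5 0 0 13 0",
)

```text
t: 21.9
tool_pos: [0.4463, -0.0635, 0.1706]
ee_rot: [0.74, 0.673, -0.0, -0.0]
force: [-0.1, -0.3, -0.4]
grip_width: 0.993
grasp_force: 0.0
```

Request:
play_rows(
  deltas="8.5 4 4.2 0 0; 8.5 8 8.4 0 -1; 8.5 12 12.6 0 -3; 8.5 16 16.8 0 -5; 8.5 20.15 21.2 0 -6.5; 8.5 20.15 21.2 -4 -6.5; 8.5 20.15 21.2 -8 -6.5; 8.5 20.15 21.2 -10.5 -6.5; 8.5 20.15 21.2 -12.4 -6.5; 8.5 20.15 21.2 -12.4 -6.5; 8.5 20.15 21.2 -12.4 -6.5",
)

```text
t: 23.28
tool_pos: [0.648, 0.1484, 0.0473]
ee_rot: [0.777, 0.63, -0.0, -0.0]
force: [-0.7, -0.4, -0.3]
grip_width: 0.995
grasp_force: 0.0
```

```bash
python3 - <<'E'
from h import *
save('wrist','w6.png'); print(get_state()['tool_pos'],get_state()['force'])
E
```

```text
[0.6482832  0.14839041 0.04770634] [-0.25780514  0.37674501  0.47769819]
```

View pics/w6.png

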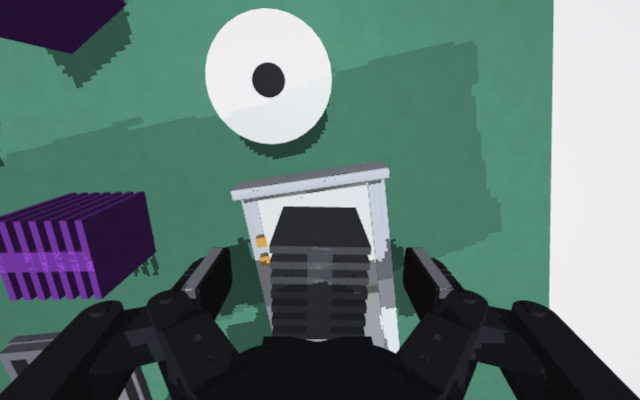

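The heatsink is centred (320) and square to the fingers. The white spool and the purple decoy are clear of the gripper. Closing and lifting.

Request:
play_rows(
  deltas="3 0 0 0 0; 3 0 0 0 0; 3 0 0 0 0; 3 0 0 0 0; 3 0 0 0 0; 3 0 0 0 0; 3 0 0 0 0; 3 0 0 0 0",
  grip_force=45,
)

```text
t: 24.32
tool_pos: [0.6483, 0.1484, 0.0478]
ee_rot: [0.777, 0.63, 0.0, 0.0]
force: [-1.7, -0.6, 5.5]
grip_width: 0.458
grasp_force: 45.8
```

Request:
play_rows(
  deltas="3 0 0 1 0; 3 0 0 4 0; 3 0 0 8 0; 3 0 0 11.5 0; 3 0 0 11.5 0; 3 0 0 11.5 0",
)

```text
t: 25.08
tool_pos: [0.6477, 0.1483, 0.1617]
ee_rot: [0.777, 0.63, -0.0, -0.0]
force: [-0.4, -0.5, -1.3]
grip_width: 0.462
grasp_force: 45.6
```

Request:
play_rows(
  deltas="3 -3.5 -4.7 0 1; 3 -7 -9.4 0 3; 3 -10.5 -14.1 0 5; 3 -14 -18.8 0 6.7; 3 -17.5 -23.5 0 6.7; 3 -20.8 -27.95 0 6.7; 3 -20.8 -27.95 -4 6.7; 3 -20.8 -27.95 -8 6.7; 3 -20.8 -27.95 -10.5 6.7; 3 -20.8 -27.95 -11.7 6.7; 3 -20.8 -27.95 -12.1 6.7; 3 -20.8 -27.95 -12.1 6.7",
)

```text
t: 26.58
tool_pos: [0.4403, -0.1312, 0.0416]
ee_rot: [0.738, 0.674, 0.0, 0.0]
force: [-0.8, 0.1, -1.4]
grip_width: 0.463
grasp_force: 46.0
```

Request:
play_rows(
  deltas="3 0 0 -0.08 0; 3 0 0 -0.14 0; 3 0 0 -0.2 0; 3 0 0 -0.2 0; 3 0 0 -0.2 0",
)

```text
t: 27.2
tool_pos: [0.4403, -0.1312, 0.0398]
ee_rot: [0.738, 0.674, 0.0, 0.0]
force: [-1.2, 1.5, 7.3]
grip_width: 0.462
grasp_force: 46.9
```

Request:
play_rows(
  deltas="4.4 0 0 0 0; 5 0 0 0 0; 6 0 0 0 0; 8.5 0 0 0 0; 8.5 0 0 0 0; 8.5 0 0 0 0; 8.5 0 0 4 0; 8.5 0 0 9 0; 8.5 0 0 14 0; 8.5 0 0 19 0; 8.5 0 -4 22 0; 8.5 0 -4 22 0",
)

```text
t: 28.7
tool_pos: [0.4409, -0.1732, 0.261]
ee_rot: [0.739, 0.674, 0.0, 0.002]
force: [-0.2, -0.3, -0.7]
grip_width: 0.995
grasp_force: 0.0
```

```bash
python3 - <<'E'
from h import *
f=save('scene','s9.png'); g=save('side','d9.png')
a=cv2.imread('pics/s9.png')[140:300,190:400]; b=cv2.imread('pics/d9.png')[140:340,230:410]
a=cv2.resize(a,(420*1,320)); b=cv2.resize(b,(360,400))
c=np.zeros((400,780,3),np.uint8); c[:320,:420]=a; c[:,420:]=b; cv2.imwrite('pics/fin.png',c)
E
```

```text
(no output)
```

View pics/fin.png

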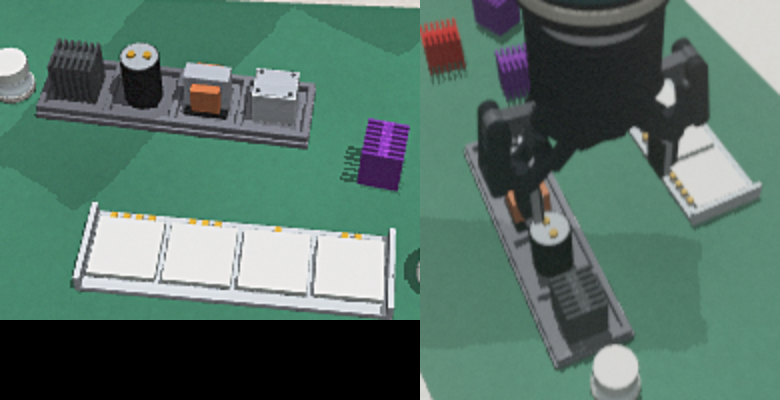

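All four parts stand upright in their pockets. From the robot's right they are heatsink, capacitor, transformer and converter. The rack is empty and the gripper is clear.

```bash
python3 -c "
from rig import finish_job; print(finish_job())"
```

```text
the job is handed in; nothing more can be done
None
```

The job is handed in at about 29 s of the 96 s limit: all four components stand upright in the test tray in reverse order, from the robot's left converter, transformer, capacitor, heatsink, each set down at under 10 N, and the final picture shows the rack empty and the gripper clear.

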